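# Wring a gauge block onto its mate and clamp the pair

### The arm

A 7-joint arm with a two-finger parallel gripper is mounted at the origin on a cart in front of the work surface, level with it; the furniture and walls round the work are solid. World frame = base frame: x ahead of the robot, y to its left, z up, the work surface at z = 0. Lengths are in m, angles in rad, forces in N, time in s.
With the tool pointing down it reaches from about 0.4 to 0.75 m from the base axis. Payload 19.5 kg.
Tool frame: the origin (TCP) lies at the very end of the fingers, on their centre line; the grasp point (between the pads) lies behind it (ctrl.grasp_offset is the z of the grasp point in the tool frame, in m); z points along the fingers, y is the line along which they close (so a half turn about z gives the same grasp; the last joint's range is limited). The gripper opens to 85 mm and grips with 20 to 120 N. Pads are 22 mm wide; open, the fingers measure 114 mm over their backs; the gripper's body (76 mm by 85 mm) begins 54 mm behind the grasp point. The pads swing forward as they close: fully open they stand 13 mm farther back than shut.
Start: joints at [-1.183, 0.707, -0.028, 1.485, 0.022, 0.951, -0.075], TCP at [0.24, 0.523, 0.198] pointing down, gripper open.
Joint ranges: [-2.71, 2.71], [-0.32, 2.16], [-1.57, 1.52], [0, 2.45], [-1.46, 4.6], [0, 2.02], [-2.83, 2.83]. Speed limits (rad/s): [1.89, 1.89, 2.57, 2.57, 3.01, 3.01, 3.01].

### API

Orientations are given as a 3x3 rotation matrix whose columns are the frame's x, y, z axes.
In Python, from cell import telemetry, vision, ctrl, nets gives the robot as it stands.
- The arm moves only by the shell command python3 -m jog 'ROWS' [OPENING] [FORCE]. ROWS is a JSON object of lists of equal length, an entry for each row: "dp": the shift along the tool's x, y, z in m, a list of three; "rotation": the turn, a rotation vector about the tool's x, y, z in rad, a list of three. In form: {"dp": [[tx, ty, tz], ...], "rotation": [[ax, ay, az], ...]}. A call has 1 to 20 rows; each row is the pose to reach, as a shift and turn from the pose commanded when the call began, along the tool's axes at that moment; what a row does not reach only later rows make up. A row lasts 1/8 s, in which the tool goes at most 62.5 mm and 10.7 degrees, less where a joint would pass 70% of its speed; a pose out of reach is approached as far as the arm can. A call with a gripper value outside its range is refused whole. OPENING is the finger opening in m, from 0 to 0.0854, set as the call begins (- or left out, the last holds). The fingers move at their own pace and stop on an object; FORCE is the grip in N (left out, the last holds). Time passes only in rows, so rows that repeat a pose let the fingers close. It gives the time, the measured TCP pose, the force, the opening and the grip force at its end, in the units of the state.
- telemetry.sense(): the state, without advancing time (a new reading comes with each control period).
- vision.read_camera(name): name is "scene" or "top"; returns a dict with "frame" (400x640x3 uint8, blue, green, red), "fx", "fy", "cx", "cy" (pixels), "R" (3x3) and "t" (3): a world point X has camera coordinates R X + t. Camera axes: x right, y down, z forward; pixel columns grow to the right and rows downward; lengths in m; the calibration is good to about 2 mm. A picture is of the moment at which its call begins. There is no depth.
- ctrl.hand_in(): hands the job in; it is judged then, once.
Trained networks look in the newest picture that a camera, given by its name, has taken for a name from the list of things; names that differ only in an ending like _2 or _b are one class to them, and where a whole thing is asked for, a point or a joint stands for the part that bears it (a point fixed in the world has none). Each returns a list of dicts, best first, with "conf" (0 to 1); they miss things now and then, are a little off and sometimes report something else, mostly with a low value. They report only what shows in the picture. A call takes as long as a camera call. They do not tell look-alikes from the thing itself.
- nets.find_in(camera, target): "uv" ([column, row] in pixels, amid what is visible of it).
- nets.cut_out(camera, target): "region" (400x640 bool, what is visible of it) and "uv" ([column, row] in pixels, amid what is visible of it).
The state is a dict: "time": time; "qpos": joint angles; "qvel": joint speeds; "joint_torque": joint torques, N m; "position": TCP position; "eef_rot": TCP orientation; "contact_force": force on the tool from outside, world axes, zero at the start; "moment": the same for the moment, N m; "finger_gap": finger opening in m; "grasp_force": force on a finger pad.
Only numpy, scipy, OpenCV 4.12 (cv2) and the standard library are available. Lean on these libraries where they do the work, as an engineer would, in place of code of your own. Each camera call takes 0.05 s, during which the arm holds its last target. There are 200 camera calls.

### The job

In the wringing jig a steel gauge block lies askew, half on the loading rail and half on the equal block fixed in the jig. Slide it along the faces, never lifting it off, until it is against both the back stop and the side fence and covers the lower block exactly, flush on all sides. Then turn the T-handle key clockwise as far as it goes, so that the clamp finger holds the pair, let go, and leave the things lying around the jig where they are.

Things in the scene. Friction and masses are not known exactly. Their poses are not given: they have to be found in the camera images.
- wringing_jig: Fixed aluminium jig, base plate 182 x 90 x 10 mm. Origin on the bench under the centre of the lower gauge block; z up. That fixed steel block is 70 mm (jig x) x 40 mm (jig y), its upper face 35 mm above the bench. A grey loading rail level with that face continues it at jig x -100 to -36, y -40 to 26 mm. The -x and -y sides are open for pushing.
- back_stop (a point): Middle of the back stop's contact side, at the height of the lower block's upper face: jig x = +35, y = 0 mm. The stop is a wall along jig y (y -34 to 24 mm), 10 mm thick, its top 12 mm above that face.
- side_fence (a point): Middle of the side fence's contact side, at the height of the lower block's upper face: jig x = 0, y = +20 mm. The fence is a wall along jig x (x -31 to 35 mm), 10 mm thick, its top 12 mm above that face.
- upper_block_center (a point): Centre of the loose steel gauge block, 70 (own x) x 40 (own y) x 18 mm, about 0.4 kg, flat on the rail and the lower block, own x roughly along jig x. It starts 30 to 45 mm short of home along jig x, 8 to 13 mm off towards jig -y, turned up to 0.15 rad. Home: centre at jig x = 0, y = 0, 44 mm above the bench, sides parallel to the jig.
- clamp_key (a joint): Turn of the clamp screw with the T-handle hex key captive in it (rad), 0 to 1.40 (stop), growing clockwise from above. It stays where it is left; needs about 0.06 N m, up to 0.25 as the pad climbs onto the block. It starts at 0 to 0.25, the clamp finger pointing roughly to jig -y, out of the way; at 1.40 the finger points to jig -x, over the block.
- key_bar (a point): Centre of the key's black crossbar, on the screw axis (jig x = 62, y = 0 mm), 94 mm above the bench. The bar is round, 10 mm thick, 60 mm long, level, and turns with the screw: its direction seen from above, anticlockwise from jig x, is 0.70 rad minus joint clamp_key. Below its middle a 7 mm shaft is free for 20 mm.
- pad_tip (a point): Bottom of the smooth round sprung pad under the end of the clamp finger, 46 mm from the screw axis, 51.5 mm above the bench when free. It rides up onto the block's top (53 mm above the bench) and presses it with about 4 N. The steel finger above it is 14 mm wide, reaches 52 mm from the axis, and lies 57 to 67 mm above the bench.
- spare_block: Spare, shorter steel gauge block, 30 x 40 x 24 mm, loose on the bench; origin at the centre of its underside. Leave it alone.
- timer: Small white bench timer, 66 x 66 x 19 mm; leave it alone. Origin at the centre of its underside.
- marker: Marker pen, 135 mm long, 14 mm thick; leave it alone. Origin at the centre of its underside.
- lab_book: Dark blue lab book, 212 x 152 x 15 mm; leave it alone. Origin at the centre of its underside.
Mind the look-alikes: they are no part of the job. What is shaped like the part that bears upper_block_center but black is not meant.

How it is judged:
By the outcome, as a careful person would: the job done as asked, in the order asked, and still so for the second after the job is handed in, with the robot touching nothing.
It also fails if it takes over 72 s, if anything falls off the work surface, if the arm or the gripper's body presses on something with over 40 N, if the wrist force passes 120 N, or if a joint passes its speed limit or range.

## Working session

There is one attempt and no reset: what is moved stays moved. The work goes in short steps, Python scripts to look and compute and a shell command to move; the robot and the scene stay as the last step left them, time stands still between calls to the robot, and variables do not carry over. Pictures are saved under pics/ and viewed, at most 10 in all, crops included, and the job is handed in when it is done.

```bash
mkdir -p pics; ls; cat > h.py <<'E'
import numpy as np,cv2
from cell import telemetry,vision,ctrl,nets
def ray(c,uv,z):
    R=np.array(c["R"]);t=np.array(c["t"])
    d=R.T@np.array([(uv[0]-c["cx"])/c["fx"],(uv[1]-c["cy"])/c["fy"],1]);o=-R.T@t
    return o+d*(z-o[2])/d[2]
def proj(c,X):
    p=np.array(c["R"])@np.array(X)+np.array(c["t"])
    return np.array([c["fx"]*p[0]/p[2]+c["cx"],c["fy"]*p[1]/p[2]+c["cy"]])
E
python3 - <<'E'
from h import *
for n in("top","scene"):
    c=vision.read_camera(n);cv2.imwrite(f"pics/{n}0.png",c["frame"])
    print(n,c["fx"],-np.array(c["R"]).T@np.array(c["t"]),np.array(c["R"]).round(2).tolist())
    for k,z in(("wringing_jig",.03),("upper_block_center",.044),("key_bar",.094),("pad_tip",.06),("spare_block",.02),("timer",.02),("marker",.01),("lab_book",.01)):
        print(k,[(np.round(d["uv"]),round(d["conf"],2),ray(c,d["uv"],z).round(3)[:2]) for d in nets.find_in(n,k)[:3]])
s=telemetry.sense();print(s["position"],np.array(s["eef_rot"]).round(3).tolist(),ctrl.grasp_offset,s["time"])
E
```

```text
pics
top 406.36907254098105 [0.32983069 0.04623253 1.14376923] [[-0.01, -1.0, -0.01], [-0.98, 0.01, -0.18], [0.18, 0.01, -0.98]]
wringing_jig [(array([343., 195.]), 0.76, array([0.546, 0.004]))]
upper_block_center [(array([399., 226.]), 0.6, array([ 0.457, -0.147])), (array([346., 206.]), 0.59, array([ 0.512, -0.003]))]
key_bar [(array([339., 175.]), 0.46, array([0.587, 0.017]))]
pad_tip []
spare_block [(array([236., 230.]), 0.53, array([0.452, 0.302]))]
timer [(array([443., 202.]), 0.58, array([ 0.524, -0.275]))]
marker [(array([464., 235.]), 0.78, array([ 0.434, -0.331])), (array([340., 178.]), 0.7, array([0.6  , 0.012]))]
lab_book [(array([196., 168.]), 0.59, array([0.633, 0.428]))]
scene 405.934699811522 [ 0.40580417 -1.00321541  0.98302908] [[0.99, -0.1, 0.02], [-0.05, -0.65, -0.76], [0.09, 0.75, -0.65]]
wringing_jig [(array([332., 223.]), 0.81, array([ 0.545, -0.038]))]
upper_block_center [(array([318., 213.]), 0.59, array([ 0.502, -0.001])), (array([311., 256.]), 0.59, array([ 0.465, -0.188]))]
key_bar []
pad_tip []
spare_block [(array([296., 168.]), 0.43, array([0.442, 0.297]))]
timer [(array([331., 289.]), 0.93, array([ 0.513, -0.295])), (array([340., 149.]), 0.62, array([0.634, 0.415])), (array([345., 200.]), 0.15, array([0.608, 0.086]))]
marker [(array([300., 302.]), 0.66, array([ 0.421, -0.327]))]
lab_book [(array([339., 147.]), 0.62, array([0.63 , 0.443]))]
[0.23960624 0.52268459 0.19786362] [[-0.909, 0.417, -0.0], [0.417, 0.909, -0.0], [-0.0, -0.0, -1.0]] -0.0187 0.9
```

```bash
python3 - <<'E'
from h import *
a=cv2.imread("pics/top0.png")[140:260,280:440];b=cv2.imread("pics/scene0.png")[160:290,260:420]
cv2.imwrite("pics/cropt.png",cv2.resize(a,None,fx=5,fy=5,interpolation=cv2.INTER_CUBIC))
cv2.imwrite("pics/crops.png",cv2.resize(b,None,fx=4.6,fy=4.6,interpolation=cv2.INTER_CUBIC))
E
```

```text
(no output)
```

View pics/cropt.png

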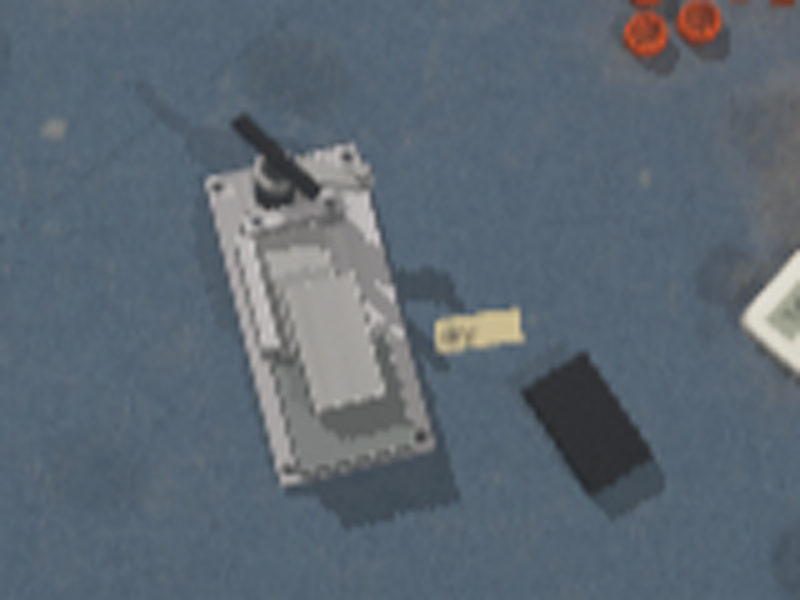

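View pics/crops.png

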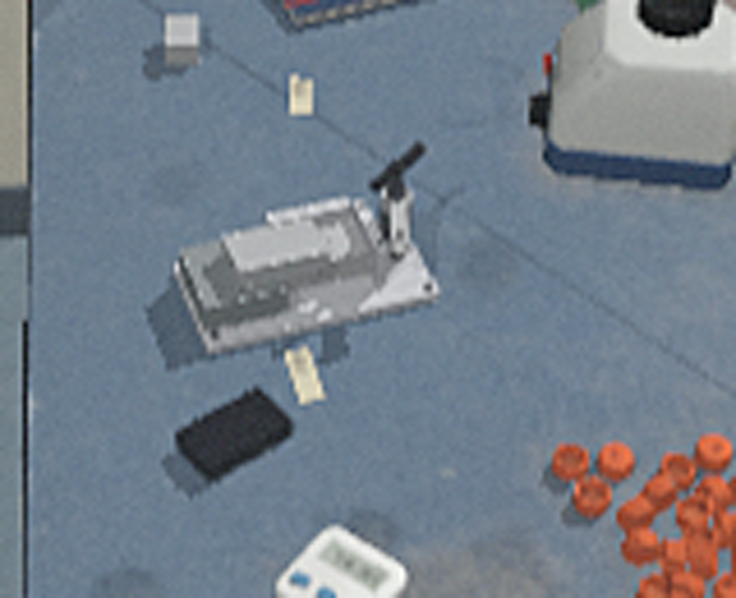

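View pics/scene0.png

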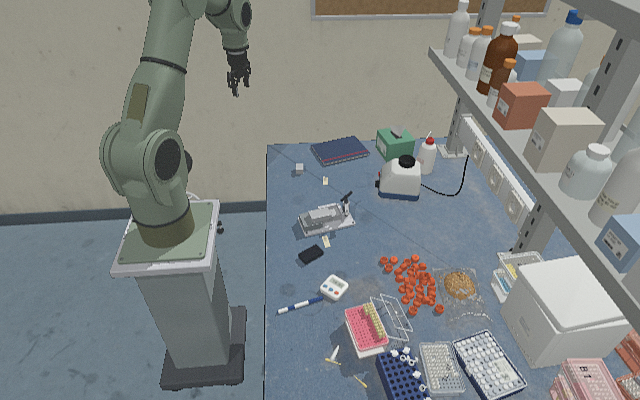

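The jig shows in the top view around (345,200). Two things could be the gauge block: the light steel one lying in the jig at (346,206), and a black look-alike on the bench at (399,226). I choose the steel one in the jig. The other near match is the spare block at (236,230). In the top view the key bar runs from (328,164) to (343,178).

```bash
python3 - <<'E'
from h import *
c=vision.read_camera("top");s=vision.read_camera("scene")
T=lambda u,v,z:ray(c,(280+u/5-.4,140+v/5-.4),z)
S=lambda u,v,z:ray(s,(260+u/4.6-.4,160+v/4.6-.4),z)
P=[T(*p,.010) for p in((207,178),(360,145),(435,450),(285,487))]
print("plate",np.round(P,4)[:,:2].tolist())
e=P[0]-P[3]+P[1]-P[2];yaw=np.arctan2(e[1],e[0]);n=P[1]-P[0]+P[2]-P[3]
print("yaw",yaw,np.arctan2(n[0],-n[1]), np.linalg.norm(e)/2,np.linalg.norm(n)/2)
b=[T(240,120,.094),T(316,190,.094)];bs=[S(376,185,.094),S(420,149,.094)]
print("bar top",np.round(b,4).tolist(),(b[0]+b[1])/2,"scene",np.round(bs,4).tolist(),(bs[0]+bs[1])/2)
bl=[T(*p,.053) for p in((282,283),(350,265),(385,395),(320,413))]
print("block",np.round(bl,4).tolist(),np.mean(bl,0))
x=np.array([np.cos(yaw),np.sin(yaw)]);y=np.array([-x[1],x[0]])
pc=np.mean(P,0)[:2];
for nm,q in(("barT",(b[0]+b[1])/2),("barS",(bs[0]+bs[1])/2),("blk",np.mean(bl,0))):
    d=q[:2]-pc;print(nm,"rel plate centre",d@x,d@y)
e=bl[0]-bl[3]+bl[1]-bl[2];print("blk yaw",np.arctan2(e[1],e[0]))
for nm,q in(("fence end outer",T(285,353,.047)),("fence end inner",T(268,353,.047)),("fence/stop corner",T(243,228,.047)),("stop far end",T(335,210,.047)),("lowerblk corner",T(262,240,.035))):
    d=q[:2]-pc;print(nm,d@x,d@y)
E
```

```text
plate [[0.6076, 0.0654], [0.6262, -0.0227], [0.4502, -0.0611], [0.4301, 0.0229]]
yaw 0.22511408362815405 0.2208934276040287 0.18136576521756595 0.08818669853124665
bar top [[0.6187, 0.0462, 0.094], [0.5799, 0.0062, 0.094]] [0.59931402 0.02618649 0.094     ] scene [[0.5796, 0.0054, 0.094], [0.6175, 0.0431, 0.094]] [0.59856478 0.02424511 0.094     ]
block [[0.5377, 0.024, 0.053], [0.5474, -0.0133, 0.053], [0.4756, -0.0309, 0.053], [0.4661, 0.0044, 0.053]] [ 0.50671641 -0.00394007  0.053     ]
barT rel plate centre 0.07458214007894462 0.008643612414552682
barS rel plate centre 0.07341845677351178 0.006918453174762615
blk rel plate centre -0.02240388008563834 -5.340291616676181e-05
blk yaw 0.2537990500627381
fence end outer -0.023031050769891447 0.027451242115190646
fence end inner -0.0208826093994161 0.03647557577257148
fence/stop corner 0.05020209449415299 0.03356116677490907
stop far end 0.048282070268943086 -0.01825337737147682
lowerblk corner 0.04363874722134905 0.02424649114741073
```

```bash
cat >> h.py <<'E'
O=np.array([.5386,.0111]);YAW=.223
def J(x,y): # jig mm -> world
    c,s=np.cos(YAW),np.sin(YAW);return O+np.array([c*x-s*y,s*x+c*y])/1000
def injig(p):
    c,s=np.cos(YAW),np.sin(YAW);d=(np.array(p)[:2]-O)*1000;return np.array([c*d[0]+s*d[1],-s*d[0]+c*d[1]])
def go(x,y,z,yyaw): # TCP to jig mm x,y, world z, tool-y direction yyaw (world)
    s=telemetry.sense();R=np.array(s["eef_rot"]);p=np.r_[J(x,y),z]
    Rt=np.array([[np.sin(yyaw),np.cos(yyaw),0],[-np.cos(yyaw),np.sin(yyaw),0],[0,0,-1]]);
    Rt[:,0]=np.cross(Rt[:,1],Rt[:,2])
    print("dp",(R.T@(p-s["position"])).round(4),"rot",cv2.Rodrigues(R.T@Rt)[0].ravel().round(4))
def st():
    s=telemetry.sense();R=np.array(s["eef_rot"])
    print("t",round(s["time"],2),"jig",injig(s["position"]).round(1),"z",round(s["position"][2],4),"yyaw",round(np.arctan2(R[1,1],R[0,1]),4),"F",np.round(s["contact_force"],1),"M",np.round(s["moment"],2),"gap",round(s["finger_gap"],4),"q",np.round(s["qpos"],2))
E
python3 -c "
from h import *
st();go(-105,-8,.12,.223)"
```

```text
t 1.0 jig [-178.5  565. ] z 0.1979 yyaw 1.141 F [-0.6 -0.5 -0.1] M [-0.04 -0.05 -0.02] gap 0.0851 q [-1.18  0.71 -0.03  1.48  0.02  0.95 -0.08]
dp [-0.4065 -0.4106  0.0779] rot [-2.00e-04  1.00e-04  9.18e-01]
```

```bash
python3 -m jog '{"dp":[[-0.04,-0.04,0],[-0.08,-0.08,0],[-0.12,-0.12,0],[-0.16,-0.16,0],[-0.2,-0.2,0],[-0.24,-0.24,0.02],[-0.28,-0.28,0.03],[-0.32,-0.32,0.04],[-0.36,-0.365,0.06],[-0.39,-0.395,0.07],[-0.4065,-0.4106,0.078],[-0.4065,-0.4106,0.078],[-0.4065,-0.4106,0.078],[-0.4065,-0.4106,0.078]],"rotation":[[0,0,0.09],[0,0,0.18],[0,0,0.27],[0,0,0.36],[0,0,0.45],[0,0,0.54],[0,0,0.63],[0,0,0.72],[0,0,0.8],[0,0,0.88],[0,0,0.918],[0,0,0.918],[0,0,0.918],[0,0,0.918]]}' 0 40
python3 -c "
from h import *
st();go(-105,-8,.042,.223)"
```

```text
time: 2.75
position: [0.438, -0.0191, 0.1202]
eef_rot: [[-0.223, 0.975, 0.0], [0.975, 0.223, 0.0], [0.0, 0.0, -1.0]]
contact_force: [0.2, 0.2, -0.2]
finger_gap: 0.0001
grasp_force: 0.0
t 2.75 jig [-104.8   -7.2] z 0.1202 yyaw 0.2247 F [ 0.2  0.2 -0.2] M [ 0.07  0.03 -0.03] gap 0.0001 q [-0.07  0.66  0.07  2.06 -0.11  0.43  0.31]
dp [-0.0008 -0.0002  0.0782] rot [ 0.0004 -0.0001  0.0017]
```

```bash
python3 -m jog '{"dp":[[-0.001,0,0.04],[-0.001,0,0.07],[-0.001,0,0.078],[-0.001,0.008,0.078],[-0.001,0.016,0.078],[-0.001,0.020,0.078],[-0.001,0.024,0.078],[-0.001,0.028,0.078],[-0.001,0.032,0.078],[-0.001,0.036,0.078],[-0.001,0.040,0.078],[-0.001,0.040,0.078]],"rotation":[[0,0,0],[0,0,0],[0,0,0],[0,0,0],[0,0,0],[0,0,0],[0,0,0],[0,0,0],[0,0,0],[0,0,0],[0,0,0],[0,0,0]]}'
python3 - <<'E'
from h import *
st();c=vision.read_camera("top")
cv2.imwrite("pics/t1.png",cv2.resize(c["frame"][140:260,280:440],None,fx=5,fy=5,interpolation=cv2.INTER_CUBIC))
E
```

```text
time: 4.25
position: [0.4774, -0.012, 0.0419]
eef_rot: [[-0.221, 0.975, 0.0], [0.975, 0.221, -0.0], [-0.0, 0.0, -1.0]]
contact_force: [-0.0, 0.1, 0.4]
finger_gap: 0.0001
grasp_force: 0.0
t 4.25 jig [-64.8  -9. ] z 0.0419 yyaw 0.2231 F [-0.   0.1  0.4] M [-0.    0.02 -0.03] gap 0.0001 q [-0.07  0.84  0.05  1.99 -0.13  0.31  0.31]
```

View pics/t1.png

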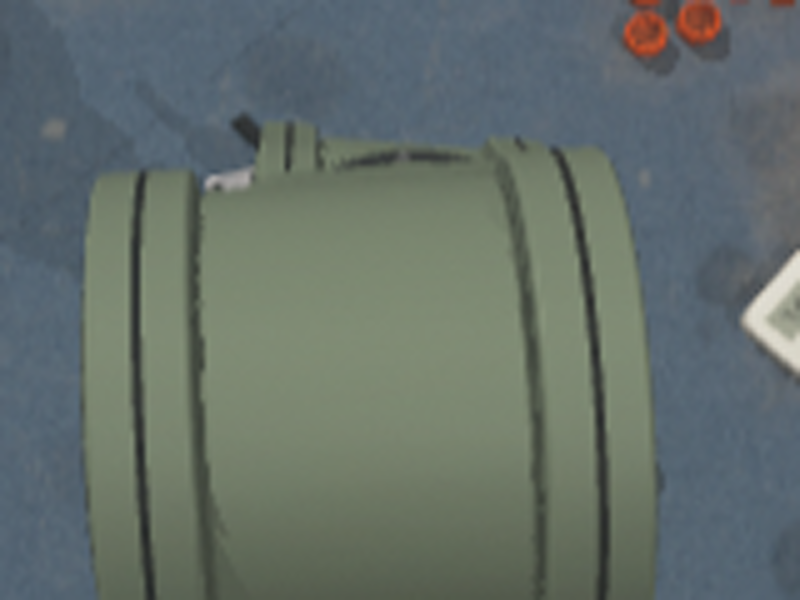

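The arm covers the jig in the top view, so I'll use the scene camera and the wrist force from here.

```bash
python3 -m jog '{"dp":[[0,0.002,0],[0,0.004,0],[0,0.006,0],[0,0.008,0],[0,0.010,0],[0,0.0115,0]],"rotation":[[0,0,0],[0,0,0],[0,0,0],[0,0,0],[0,0,0],[0,0,0]]}'
python3 - <<'E'
from h import *
st();c=vision.read_camera("scene")
cv2.imwrite("pics/s1.png",cv2.resize(c["frame"][170:260,280:390],None,fx=6,fy=6,interpolation=cv2.INTER_CUBIC))
E
```

```text
time: 5.05
position: [0.4886, -0.0095, 0.0419]
eef_rot: [[-0.221, 0.975, 0.0], [0.975, 0.221, -0.0], [-0.0, -0.0, -1.0]]
contact_force: [-0.1, -0.9, -0.3]
finger_gap: 0.0004
grasp_force: 0.0
t 5.05 jig [-53.3  -9. ] z 0.0419 yyaw 0.223 F [-0.1 -0.9 -0.3] M [ 0.01  0.01 -0.03] gap 0.0004 q [-0.08  0.85  0.06  1.95 -0.13  0.34  0.3 ]
```

View pics/s1.png

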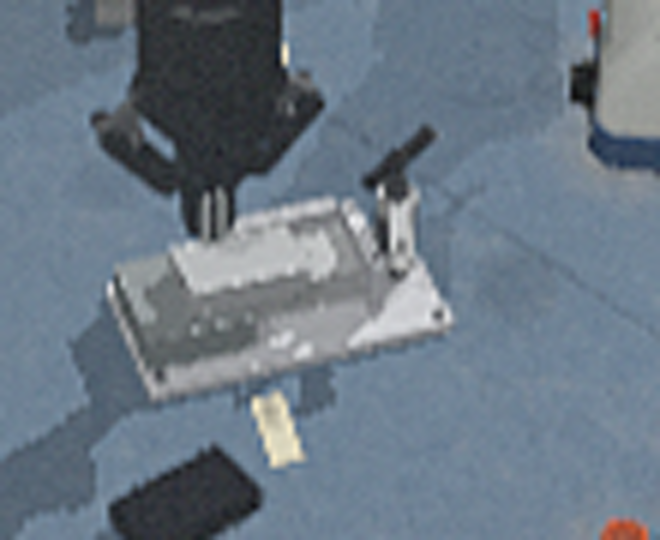

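```bash
python3 - <<'E'
from h import *
c=vision.read_camera("scene");s=telemetry.sense();print(s["position"],(proj(c,s["position"])-[280,170])*6)
R=np.array(s["eef_rot"])
print("R,t orth",np.round(np.array(c["R"])@np.array(c["R"]).T,3).tolist(),c["cx"],c["cy"],c["frame"].shape)
for n,q in(("plate c",[.5285,.0011,.01]),("J-50,-9",list(J(-50,-9))+[.05]),("blk home",list(J(0,0))+[.053]),("key",list(J(62,0))+[.094])):print(n,(proj(c,q)-[280,170])*6)
E
```

```text
[ 0.48857088 -0.00950342  0.04190363] [206.9536261  274.67756202]
R,t orth [[1.0, -0.0, -0.0], [-0.0, 1.0, -0.0], [-0.0, -0.0, 1.0]] 324.5332575071948 197.05434313801422 (400, 640, 3)
plate c [274.55337862 298.5045483 ]
J-50,-9 [212.65495946 262.89182762]
blk home [291.91162575 230.59508102]
key [397.80068927 154.45576022]
```

The finger's dark part ends at about (213,238) in the crop, but the TCP projects to (207,275) and the block looks unmoved. I'll compare with the first picture at high contrast.

```bash
python3 - <<'E'
from h import *
c=vision.read_camera("scene");f=c["frame"];a=cv2.imread("pics/scene0.png")
print(telemetry.sense()["time"])
g=lambda i:cv2.resize(cv2.convertScaleAbs(i[195:235,295:350],alpha=1.8,beta=-170),None,fx=7,fy=7,interpolation=cv2.INTER_NEAREST)
cv2.imwrite("pics/cmp.png",np.vstack([g(a),g(f)]))
E
```

```text
5.2
```

View pics/cmp.png

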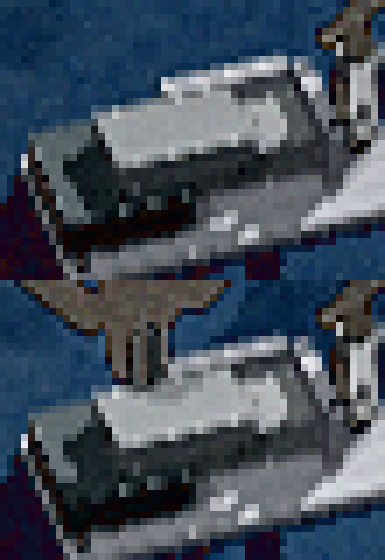

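```bash
python3 - <<'E'
from h import *
c=vision.read_camera("scene");t=vision.read_camera("top")
print("start TCP",proj(c,[.24,.523,.198]),proj(c,[.24,.523,.211]))
for d in c,t:
  for n,q in(("corner bl",[.4756,-.0309,.053]),("tcp",[.4886,-.0095,.042])):print(n,proj(d,q))
print(nets.find_in("scene","upper_block_center"),injig(ray(c,(318,213),.053)))
a=cv2.imread("pics/scene0.png");cv2.imwrite("pics/g0.png",cv2.resize(a[40:120,200:280],None,fx=5,fy=5,interpolation=cv2.INTER_NEAREST))
E
```

```text
start TCP [242.71292569 101.34424199] [242.34564996  98.40739143]
corner bl [311.12169104 217.98499497]
tcp [314.50083075 215.75761168]
corner bl [356.6116116  218.60396555]
tcp [348.40451301 214.48796687]
[{'uv': [307.4, 254.0], 'conf': 0.75}, {'uv': [317.4, 213.2], 'conf': 0.54}] [-41.57389572 -10.8167032 ]
```

View pics/g0.png

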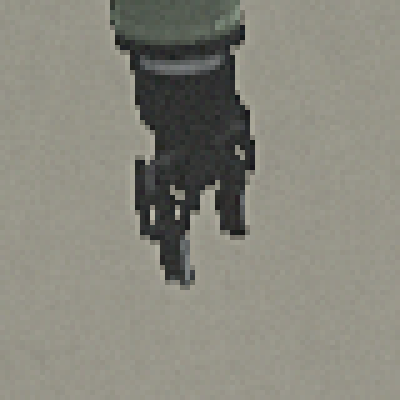

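```bash
python3 - <<'E'
from h import *
t=vision.read_camera("top")
for z in(.198,.211,.239):print(z,proj(t,[.24,.523,z]),proj(t,[.24,.553,z]))
u,v=proj(t,[.24,.523,.211]).astype(int);print(u,v)
a=cv2.imread("pics/top0.png")[v-50:v+50,u-60:u+60];cv2.imwrite("pics/g1.png",cv2.resize(cv2.convertScaleAbs(a,alpha=1.5),None,fx=5,fy=5,interpolation=cv2.INTER_NEAREST));print(u-60,v-50)
E
```

```text
0.198 [118.31862441 315.34068364] [105.16317992 315.40836631]
0.211 [115.35633632 315.92826907] [102.01689043 315.99664995]
0.239 [108.68361118 317.25183922] [ 94.92983053 317.32176687]
115 315
55 265
```

View pics/g1.png

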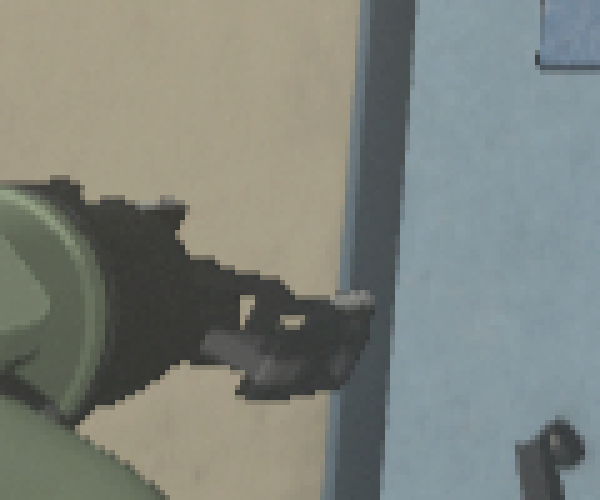

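Both views of the start pose, and the current scene view, put the fingertips about 27 mm higher than the reported z. The finger therefore passed over the block without touching it. I'll back off and measure this by touching the rail gently.

```bash
python3 -m jog '{"dp":[[0,-0.02,0],[0,-0.042,0],[0,-0.042,0.01],[0,-0.042,0.02],[0,-0.042,0.022],[0,-0.042,0.024],[0,-0.042,0.025],[0,-0.042,0.026],[0,-0.042,0.026]],"rotation":[[0,0,0],[0,0,0],[0,0,0],[0,0,0],[0,0,0],[0,0,0],[0,0,0],[0,0,0],[0,0,0]]}'
python3 - <<'E'
from h import *
st();c=vision.read_camera("scene")
g=lambda i:cv2.resize(cv2.convertScaleAbs(i[185:240,290:360],alpha=1.6,beta=-130),None,fx=8,fy=8,interpolation=cv2.INTER_NEAREST)
cv2.imwrite("pics/s2.png",g(c["frame"]))
s=telemetry.sense()["position"]
for dz in(0,.027):print((proj(c,s+[0,0,dz])-[290,185])*8)
E
```

```text
time: 6.52
position: [0.4475, -0.0189, 0.016]
eef_rot: [[-0.221, 0.975, 0.0], [0.975, 0.221, -0.0], [-0.0, -0.0, -1.0]]
contact_force: [0.3, 0.1, 0.1]
finger_gap: -0.0002
grasp_force: 0.0
t 6.53 jig [-95.5  -9.1] z 0.016 yyaw 0.223 F [0.3 0.1 0.1] M [ 0.03 -0.02 -0.01] gap -0.0002 q [-0.04  0.88  0.03  2.11 -0.13  0.16  0.32]
[101.06670747 311.4125315 ]
[ 99.91759451 265.24947581]
```

View pics/s2.png

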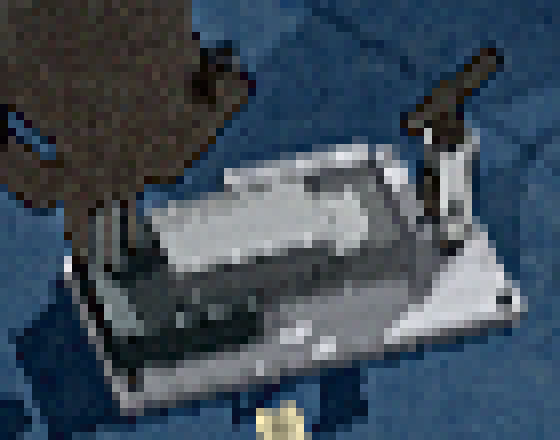

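```bash
for i in 1; do python3 -m jog '{"dp":[[0,0,0.001],[0,0,0.002],[0,0,0.003],[0,0,0.004],[0,0,0.005]],"rotation":[[0,0,0],[0,0,0],[0,0,0],[0,0,0],[0,0,0]]}'; done; python3 -c "
from h import *
st()"
```

```text
time: 7.2
position: [0.4475, -0.0188, 0.0108]
eef_rot: [[-0.221, 0.975, -0.0], [0.975, 0.221, -0.0], [-0.0, -0.0, -1.0]]
contact_force: [-0.1, 0.1, -0.1]
finger_gap: -0.0002
grasp_force: 0.0
t 7.2 jig [-95.5  -9. ] z 0.0108 yyaw 0.2231 F [-0.1  0.1 -0.1] M [-0.07 -0.04 -0.04] gap -0.0002 q [-0.04  0.89  0.02  2.11 -0.13  0.14  0.32]
```

```bash
python3 -m jog '{"dp":[[0,0,0.001],[0,0,0.002],[0,0,0.003],[0,0,0.003]],"rotation":[[0,0,0],[0,0,0],[0,0,0],[0,0,0]]}'; python3 -c "
from h import *
st()"
```

```text
time: 7.7
position: [0.4475, -0.0189, 0.0079]
eef_rot: [[-0.221, 0.975, -0.0], [0.975, 0.221, -0.0], [-0.0, -0.0, -1.0]]
contact_force: [-0.1, 0.0, -0.3]
finger_gap: 0.0002
grasp_force: 0.0
t 7.7 jig [-95.5  -9.1] z 0.0079 yyaw 0.223 F [-0.1  0.  -0.3] M [-0.03 -0.04  0.03] gap 0.0002 q [-0.04  0.9   0.02  2.11 -0.13  0.14  0.32]
```

```bash
python3 -m jog '{"dp":[[0,0,0.001],[0,0,0.002],[0,0,0.003],[0,0,0.003]],"rotation":[[0,0,0],[0,0,0],[0,0,0],[0,0,0]]}'; python3 -c "
from h import *
st()
c=vision.read_camera('scene');f=c['frame'][185:240,290:360]
cv2.imwrite('pics/s3.png',cv2.resize(cv2.convertScaleAbs(f,alpha=1.6,beta=-130),None,fx=8,fy=8,interpolation=cv2.INTER_NEAREST))"
```

```text
time: 8.2
position: [0.4474, -0.0189, 0.0048]
eef_rot: [[-0.221, 0.975, -0.0], [0.975, 0.221, -0.0], [-0.0, -0.0, -1.0]]
contact_force: [0.7, -1.1, -0.4]
finger_gap: -0.0001
grasp_force: 0.0
t 8.2 jig [-95.5  -9.1] z 0.0048 yyaw 0.223 F [ 0.7 -1.1 -0.4] M [-0.03  0.01 -0.01] gap -0.0001 q [-0.04  0.91  0.02  2.11 -0.13  0.13  0.32]
```

View pics/s3.png

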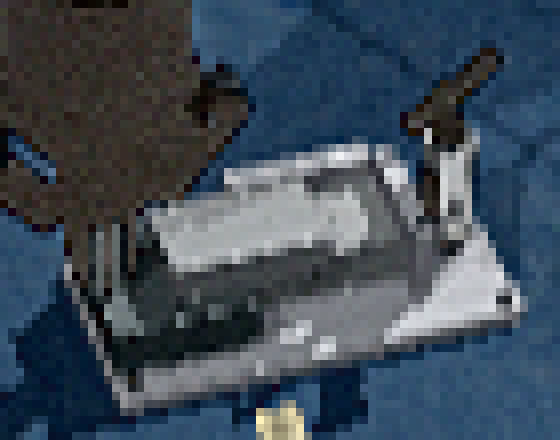

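The finger tip now shows over the rail at about (115,290), still not touching. I'll keep lowering it gently.

```bash
python3 -m jog '{"dp":[[0,0,0.001],[0,0,0.002],[0,0,0.003],[0,0,0.003]],"rotation":[[0,0,0],[0,0,0],[0,0,0],[0,0,0]]}'; python3 -c "
from h import *
st()"
```

```text
time: 8.75
position: [0.4474, -0.0189, 0.0018]
eef_rot: [[-0.221, 0.975, -0.0], [0.975, 0.221, -0.0], [-0.0, -0.0, -1.0]]
contact_force: [-0.1, -0.5, -0.1]
finger_gap: 0.0
grasp_force: 0.0
t 8.75 jig [-95.5  -9. ] z 0.0018 yyaw 0.2229 F [-0.1 -0.5 -0.1] M [ 0.05  0.01 -0.02] gap 0.0 q [-0.04  0.91  0.02  2.11 -0.13  0.12  0.32]
```

```bash
python3 - <<'E'
from h import *
c=vision.read_camera("scene");a=cv2.imread("pics/scene0.png")
d=np.abs(c["frame"].astype(int)-a).max(2)
print("cols 294..323")
for r in range(206,232):print(r,"".join("%4d"%x for x in d[r,294:324]))
p=telemetry.sense()["position"]
for dz in(0,.02,.03,.033,.036):print(dz,proj(c,p+[0,0,dz]),proj(c,p+[0,.03,dz]))
E
```

```text
cols 294..323
206    5  22  14  95  92  82  87  88  93  93  88  83  77  86  81  86  88  86  88  92 102  71  28   1  12   7  12  13  12  14
207   61   6  21  79  92  87  81  92  81  91  82  85  88  91  93  79  81  83  91  94  71  24   4   5  16  15  11  15   8  10
208   94  80  27  71  97  86  90  85  93  93  89  84  90  92  98  93  80  96  84  84  28  10  12   7  14  12  20  11  12  15
209   89  92  79  93  94  88  85  93  92  98  91  89  88  94  93  95  81  95  91  25   4  14   9  10   5  10  15  12   4   5
210   83  83  85  85  90  82  89  95  87  91  84  89  90  88 121  90 112  99  56   1   9   9  13  13  17  13   3   8   9   9
211   84  90  80  90  79  86  91  83  83  97  80  83  91  82  61  25  36  55  29   8  11  12  17  17   5   6   7   9   5   8
212   88  87  90  86  91  90  81  86  89 104  88  92 103  49   3   3   6  10   9  15  14  19   6   4  11   4   7   8   7   6
213   87  92 103  58 100  91  76  93  84 105  45  68 112  25   5  10  11  12   5   3   5   4   8   9   4   7   6   4   4   5
214   23  43  23   2  81 102  96  93  36 115   8  50 113  26  11  10  15   2   8   9  
[... 1767 characters left out ...]
6  10   6   8   3   8
229    8   5   1   9   4   5   3   3   7   5   7   1   7   6   3  10   5   8   6   6   8   4   2   7   8   8   5   3   2   5
230    7   9  12   4   4  13   2   2   7   7   7   2   6   1   3   5   7   4   5  11   9   7   4   6   5  10   8   6   7   7
231    5   5   9   6   8   1  10   9  11   1   6   3   4   6   3  10   4   8   3   9  10   8   9   4   7   5   5   6   7   7
0 [302.67979938 226.88237092] [302.16115559 220.77837069]
0.02 [302.57490763 222.67893267] [302.05311376 216.58597584]
0.03 [302.5217104  220.54710382] [301.99833153 214.46023678]
0.033 [302.50565201 219.90357913] [301.98179635 213.81861503]
0.036 [302.48954748 219.25820528] [301.96521444 213.17517969]
```

```bash
python3 -m jog '{"dp":[[0,0,0.001],[0,0,0.002],[0,0,0.003],[0,0,0.003]],"rotation":[[0,0,0],[0,0,0],[0,0,0],[0,0,0]]}'; python3 - <<'E'
from h import *
st()
c=vision.read_camera("scene");a=cv2.imread("pics/scene0.png")
d=np.abs(c["frame"].astype(int)-a).max(2)
for r in range(216,228):print(r,"".join("%4d"%x for x in d[r,296:310]))
for q in((-95,26),(-95,-40),(-100,26),(-100,-40)):print(q,proj(c,[*J(*q),.035]))
E
```

```text
time: 9.3
position: [0.4477, -0.0189, 0.0012]
eef_rot: [[-0.221, 0.975, 0.002], [0.975, 0.221, 0.0], [-0.0, 0.002, -1.0]]
contact_force: [-8.9, 1.7, 78.5]
finger_gap: -0.0
grasp_force: 39.3
t 9.3 jig [-95.3  -9.1] z 0.0012 yyaw 0.2229 F [-8.9  1.7 78.5] M [0.43 2.05 0.06] gap -0.0 q [-0.04  0.91  0.02  2.11 -0.13  0.12  0.32]
216    7  18  77  31 131  42   2 109   6  62  96  25  14  12
217    6  14  72  30 133  48   6 102  14  46  78  20  15  11
218    5  13  39  25  54  71  10 100  46  15  69  31   8  12
219    5   5  17  28  39  58   5  93  28  15  58  17   7   5
220    4   3   8   6  35   3  18 103  17   4  30   5  10   7
221    5   4  11   2  10  51   9  82  59  10   6   8   7   4
222   10  11   1   6  10  23   6  51  25   9   7   8   9   6
223    4   6   6   4   3   4   3  11  11   7   3   3   5   4
224    2   2   4   7   6   5   4   6   6   9   3  12   5   3
225    8   3   3   9   3   8   2   3   7   8   5   6   2   3
226    7   3   6   6   3   4   2   1   8   3   1   6   5   6
227    8   7   2   5   3   9   6   6   6   8   3   6   6   3
(-95, 26) [299.79322964 213.05199639]
(-95, -40) [305.27512793 226.04783524]
(-100, 26) [298.38367709 213.35169249]
(-100, -40) [303.82106787 226.37030563]
```

Contact came at a reported z of about 0.0015, and the rail is at 0.035. So the true tip z is the reported z plus 0.0335, and the arm is stiff. I'll raise it to a true 0.042 and then push.

```bash
sed -i 's/p=np.r_\[J(x,y),z\]/p=np.r_[J(x,y),z-DZ]/; s/^def J/DZ=.0335\ndef J/; s/round(s\["position"\]\[2\],4)/round(s["position"][2]+DZ,4)/' h.py
python3 -m jog '{"dp":[[0,0,-0.005],[0,0,-0.0098],[0,0.003,-0.0098],[0,0.007,-0.0098],[0,0.010,-0.0098],[0,0.012,-0.0098]],"rotation":[[0,0,0],[0,0,0],[0,0,0],[0,0,0],[0,0,0],[0,0,0]]}'; python3 -c "
from h import *
st()"
```

```text
time: 10.1
position: [0.4593, -0.0161, 0.0086]
eef_rot: [[-0.221, 0.975, -0.0], [0.975, 0.221, -0.0], [-0.0, -0.0, -1.0]]
contact_force: [-3.1, -0.1, -0.4]
finger_gap: -0.0003
grasp_force: 1.1
t 10.1 jig [-83.4  -9. ] z 0.0421 yyaw 0.2231 F [-3.1 -0.1 -0.4] M [-0.04  0.56 -0.03] gap -0.0003 q [-0.05  0.9   0.03  2.07 -0.13  0.17  0.32]
```

```bash
python3 -m jog '{"dp":[[0,0.003,0],[0,0.006,0],[0,0.009,0],[0,0.012,0],[0,0.015,0],[0,0.018,0],[0,0.021,0],[0,0.024,0],[0,0.027,0],[0,0.029,0],[0,0.029,0]],"rotation":[[0,0,0],[0,0,0],[0,0,0],[0,0,0],[0,0,0],[0,0,0],[0,0,0],[0,0,0],[0,0,0],[0,0,0],[0,0,0]]}'; python3 -c "
from h import *
st()"
```

```text
time: 11.48
position: [0.4877, -0.0097, 0.0087]
eef_rot: [[-0.221, 0.975, 0.0], [0.975, 0.221, -0.0], [-0.0, 0.0, -1.0]]
contact_force: [0.1, 0.6, 0.1]
finger_gap: 0.0001
grasp_force: 0.1
t 11.47 jig [-54.2  -9. ] z 0.0422 yyaw 0.2231 F [0.1 0.6 0.1] M [-0.01  0.02 -0.  ] gap 0.0001 q [-0.07  0.91  0.04  1.97 -0.13  0.26  0.31]
```

```bash
python3 -m jog '{"dp":[[0,0.0007,0],[0,0.0014,0],[0,0.002,0],[0,0.002,0]],"rotation":[[0,0,0],[0,0,0],[0,0,0],[0,0,0]]}' | grep -E "pos|force"; python3 -m jog '{"dp":[[0,0.0005,0],[0,0.001,0],[0,0.001,0]],"rotation":[[0,0,0],[0,0,0],[0,0,0]]}'| grep -E "pos|force"
```

```text
position: [0.4894, -0.0094, 0.0087]
contact_force: [-0.9, -0.5, -0.3]
grasp_force: 0.9
position: [0.4904, -0.0091, 0.0087]
contact_force: [-1.3, -0.8, -0.4]
grasp_force: 0.9
```

```bash
python3 -c "
from h import *
st()
c=vision.read_camera('scene');a=cv2.imread('pics/scene0.png')
print([(d['uv'],d['conf'],injig(ray(c,d['uv'],.053))) for d in nets.find_in('scene','upper_block_center')])
cv2.imwrite('pics/s4.png',c['frame'])"
```

```text
t 12.35 jig [-51.5  -9.1] z 0.0422 yyaw 0.223 F [-1.3 -0.8 -0.4] M [-0.1   0.45 -0.06] gap 0.0002 q [-0.07  0.92  0.04  1.96 -0.13  0.27  0.31]
[([308.7, 255.3], 0.81, array([-125.46916914, -180.09517098])), ([327.9, 220.7], 0.6, array([-21.8812719 , -55.98822902])), ([325.9, 213.5], 0.57, array([-17.03756542, -21.12158353]))]
```

```bash
for i in 1; do python3 -m jog '{"dp":[[0,0.0005,0],[0,0.001,0],[0,0.001,0]],"rotation":[[0,0,0],[0,0,0],[0,0,0]]}' | grep -E "pos|force"; done
```

```text
position: [0.4915, -0.0089, 0.0087]
contact_force: [-1.6, -1.1, -0.2]
grasp_force: 0.9
```

```bash
python3 -m jog '{"dp":[[0,0.0005,0],[0,0.0008,0],[0,0.0008,0]],"rotation":[[0,0,0],[0,0,0],[0,0,0]]}' | grep -E "pos|force"
```

```text
position: [0.4922, -0.0087, 0.0087]
contact_force: [-1.6, 0.0, -0.1]
grasp_force: 0.9
```

```bash
python3 -m jog '{"dp":[[0,0.0005,0],[0,0.001,0],[0,0.001,0]],"rotation":[[0,0,0],[0,0,0],[0,0,0]]}' | grep -E "pos|force"
```

```text
position: [0.4932, -0.0085, 0.0087]
contact_force: [-1.4, 0.6, -0.3]
grasp_force: 0.9
```

```bash
python3 -m jog '{"dp":[[0,0.0005,0],[0,0.0008,0],[0,0.0008,0]],"rotation":[[0,0,0],[0,0,0],[0,0,0]]}' | grep -E "pos|force"; python3 -c "
from h import *
st()"
```

```text
position: [0.4939, -0.0083, 0.0087]
contact_force: [-2.2, -0.2, 0.3]
grasp_force: 0.9
t 13.95 jig [-47.8  -9.1] z 0.0422 yyaw 0.2231 F [-2.2 -0.2  0.3] M [-0.13  0.4  -0.03] gap -0.0002 q [-0.07  0.92  0.05  1.95 -0.13  0.28  0.31]
```

```bash
python3 -m jog '{"dp":[[0,0.0005,0],[0,0.001,0],[0,0.001,0]],"rotation":[[0,0,0],[0,0,0],[0,0,0]]}' | grep -E "contact"
```

```text
contact_force: [-5.0, -0.9, 1.1]
```

```bash
python3 -m jog '{"dp":[[0,0.0005,0],[0,0.001,0],[0,0.001,0]],"rotation":[[0,0,0],[0,0,0],[0,0,0]]}' | grep -E "pos|contact"
```

```text
position: [0.4946, -0.0081, 0.0086]
contact_force: [-9.0, -1.9, 3.8]
```

```bash
python3 -m jog '{"dp":[[0,-0.010,0],[-0.02,-0.012,0],[-0.043,-0.012,0],[-0.043,0.012,0],[-0.043,0.031,0],[-0.043,0.031,0],[-0.038,0.031,0],[-0.035,0.031,0],[-0.032,0.031,0],[-0.032,0.031,0]],"rotation":[[0,0,0],[0,0,0],[0,0,0],[0,0,0],[0,0,0],[0,0,0],[0,0,0],[0,0,0],[0,0,0],[0,0,0]]}' | grep -E "contact"; python3 -c "
from h import *
st()"
```

```text
contact_force: [0.7, -0.7, -0.2]
t 15.95 jig [-14.9 -40.8] z 0.0422 yyaw 0.2233 F [ 0.7 -0.7 -0.2] M [0.01 0.05 0.04] gap -0.0002 q [-0.03  0.95  0.05  1.8  -0.11  0.39  0.33]
```

```bash
python3 -m jog '{"dp":[[0.0015,0,0],[0.003,0,0],[0.0045,0,0],[0.006,0,0],[0.0075,0,0],[0.0075,0,0]],"rotation":[[0,0,0],[0,0,0],[0,0,0],[0,0,0],[0,0,0],[0,0,0]]}' | grep -E "pos|contact"
```

```text
position: [0.5311, -0.0256, 0.0087]
contact_force: [-1.6, -5.7, -0.0]
```

```bash
python3 -m jog '{"dp":[[0.0005,0,0],[0.001,0,0],[0.001,0,0]],"rotation":[[0,0,0],[0,0,0],[0,0,0]]}' | grep -E "pos|contact"
```

```text
position: [0.5309, -0.0245, 0.0086]
contact_force: [-1.8, -4.3, 0.1]
```

```bash
python3 -m jog '{"dp":[[0.0005,0,0],[0.001,0,0],[0.001,0,0]],"rotation":[[0,0,0],[0,0,0],[0,0,0]]}' | grep -E "pos|contact"; python3 -c "
from h import *
st()"
```

```text
position: [0.5308, -0.0235, 0.0087]
contact_force: [-2.0, -5.4, -0.5]
t 17.45 jig [-15.3 -32. ] z 0.0422 yyaw 0.2225 F [-2.  -5.4 -0.5] M [-0.98  0.5   0.06] gap -0.0002 q [-0.05  0.94  0.06  1.81 -0.12  0.39  0.32]
```

```bash
python3 -m jog '{"dp":[[0.0005,0,0],[0.001,0,0],[0.001,0,0]],"rotation":[[0,0,0],[0,0,0],[0,0,0]]}' | grep -E "pos|contact"
```

```text
position: [0.5307, -0.0227, 0.0087]
contact_force: [-1.6, -6.1, -0.4]
```

```bash
python3 -m jog '{"dp":[[0.0005,0,0],[0.001,0,0],[0.001,0,0]],"rotation":[[0,0,0],[0,0,0],[0,0,0]]}' | grep -E "pos|contact"; python3 -c "
from h import *
st()"
```

```text
position: [0.5309, -0.0226, 0.0088]
contact_force: [0.4, -11.4, 0.7]
t 18.2 jig [-15.  -31.2] z 0.0423 yyaw 0.2217 F [  0.4 -11.4   0.7] M [-2.46 -0.09  0.02] gap 0.0002 q [-0.05  0.94  0.06  1.82 -0.12  0.39  0.32]
```

```bash
python3 -m jog '{"dp":[[0.0008,0,0],[0.0008,0,0],[-0.010,0,0],[-0.018,-0.020,0],[-0.015,-0.045,0],[0.015,-0.045,0],[0.031,-0.043,0],[0.031,-0.036,0],[0.031,-0.034,0],[0.031,-0.034,0]],"rotation":[[0,0,0],[0,0,0],[0,0,0],[0,0,0],[0,0,0],[0,0,0],[0,0,0],[0,0,0],[0,0,0],[0,0,0]]}' | grep -E "contact"; python3 -c "
from h import *
st()"
```

```text
contact_force: [-0.4, -1.4, -0.2]
t 19.45 jig [-48.8   0.7] z 0.0422 yyaw 0.2222 F [-0.4 -1.4 -0.2] M [ 0.06 -0.02 -0.01] gap 0.0001 q [-0.09  0.92  0.05  1.96 -0.14  0.27  0.29]
```

```bash
python3 -m jog '{"dp":[[0,0.0005,0],[0,0.001,0],[0,0.0015,0],[0,0.0015,0]],"rotation":[[0,0,0],[0,0,0],[0,0,0],[0,0,0]]}' | grep -E "pos|contact"
```

```text
position: [0.4919, 0.0019, 0.0087]
contact_force: [-1.1, -1.4, -0.4]
```

```bash
python3 -m jog '{"dp":[[0,0.0005,0],[0,0.001,0],[0,0.001,0]],"rotation":[[0,0,0],[0,0,0],[0,0,0]]}' | grep -E "pos|contact"; python3 -c "
from h import *
st()"
```

```text
position: [0.4921, 0.0019, 0.0086]
contact_force: [-5.8, -3.0, 1.3]
t 20.32 jig [-47.4   1.3] z 0.0421 yyaw 0.2227 F [-5.8 -3.   1.3] M [-0.64  1.31 -0.03] gap -0.0001 q [-0.1   0.92  0.05  1.95 -0.14  0.28  0.29]
```

```bash
python3 -m jog '{"dp":[[0,0.0005,0],[0,0.0008,0],[0,0.0008,0]],"rotation":[[0,0,0],[0,0,0],[0,0,0]]}' | grep -E "contact"; python3 -c "
from h import *
st()"
```

```text
contact_force: [-9.2, -2.9, 3.9]
t 20.7 jig [-47.3   1.3] z 0.042 yyaw 0.2225 F [-9.2 -2.9  3.9] M [-0.85  2.03 -0.01] gap 0.0001 q [-0.1   0.92  0.05  1.95 -0.14  0.28  0.29]
```

```bash
python3 -m jog '{"dp":[[0,-0.010,0],[-0.02,-0.012,0],[-0.048,-0.012,0],[-0.048,0.012,0],[-0.046,0.036,0],[-0.040,0.038,0],[-0.036,0.038,0],[-0.034,0.038,0],[-0.033,0.038,0],[-0.0325,0.038,0],[-0.0325,0.038,0]],"rotation":[[0,0,0],[0,0,0],[0,0,0],[0,0,0],[0,0,0],[0,0,0],[0,0,0],[0,0,0],[0,0,0],[0,0,0],[0,0,0]]}' | grep -E "contact"; python3 -c "
from h import *
st()"
```

```text
contact_force: [-0.4, -2.1, -0.2]
t 22.07 jig [ -7.7 -31.3] z 0.0422 yyaw 0.2227 F [-0.4 -2.1 -0.2] M [-0.23  0.12 -0.03] gap 0.0 q [-0.05  0.95  0.06  1.79 -0.12  0.41  0.31]
```

```bash
python3 -m jog '{"dp":[[0.0005,0,0],[0.0008,0,0],[0.0008,0,0]],"rotation":[[0,0,0],[0,0,0],[0,0,0]]}' | grep -E "contact"; python3 -c "
from h import *
st()"
```

```text
contact_force: [1.4, -6.8, -0.8]
t 22.45 jig [ -7.6 -31.2] z 0.0422 yyaw 0.2223 F [ 1.4 -6.8 -0.8] M [-1.38 -0.2   0.01] gap 0.0004 q [-0.05  0.95  0.06  1.79 -0.12  0.41  0.31]
```

```bash
python3 -m jog '{"dp":[[-0.012,0,0],[-0.018,0,-0.02],[-0.018,0,-0.06],[-0.018,0,-0.10],[-0.018,0,-0.10]],"rotation":[[0,0,0],[0,0,0],[0,0,0],[0,0,0],[0,0,0]]}' 0.045 40| grep -E "contact"; python3 -c "
from h import *
st();go(62,0,.125,-.78)"
```

```text
contact_force: [0.6, 0.4, -1.1]
t 23.07 jig [ -6.5 -49.1] z 0.1446 yyaw 0.2226 F [ 0.6  0.4 -1.1] M [-0.03  0.07 -0.02] gap 0.0453 q [-0.03  0.78  0.08  1.71 -0.1   0.65  0.33]
dp [0.0492 0.0684 0.0198] rot [ 4.0000e-03 -1.0000e-03  1.0026e+00]
```

```bash
python3 -m jog '{"dp":[[0.02,0.028,0],[0.035,0.048,0],[0.0492,0.0684,0],[0.0492,0.0684,0.01],[0.0492,0.0684,0.02],[0.0492,0.0684,0.02],[0.0492,0.0684,0.02],[0.0492,0.0684,0.02]],"rotation":[[0,0,0.16],[0,0,0.33],[0,0,0.5],[0,0,0.67],[0,0,0.84],[0,0,1.0],[0,0,1.0],[0,0,1.0]]}' | grep -E "contact"; python3 - <<'E'
from h import *
st();c=vision.read_camera("scene");go(62,0,.079,-.78)
cv2.imwrite("pics/s5.png",cv2.resize(c["frame"][165:240,290:390],None,fx=7,fy=7,interpolation=cv2.INTER_CUBIC))
E
```

```text
contact_force: [-0.2, 1.1, 0.5]
t 24.07 jig [60.7  0.7] z 0.1219 yyaw -0.7734 F [-0.2  1.1  0.5] M [-0.04 -0.01  0.02] gap 0.0449 q [-0.28  0.92  0.38  1.53 -0.44  0.78 -0.49]
dp [0.0007 0.0013 0.0431] rot [-0.0001  0.0002  0.0059]
```

View pics/s5.png

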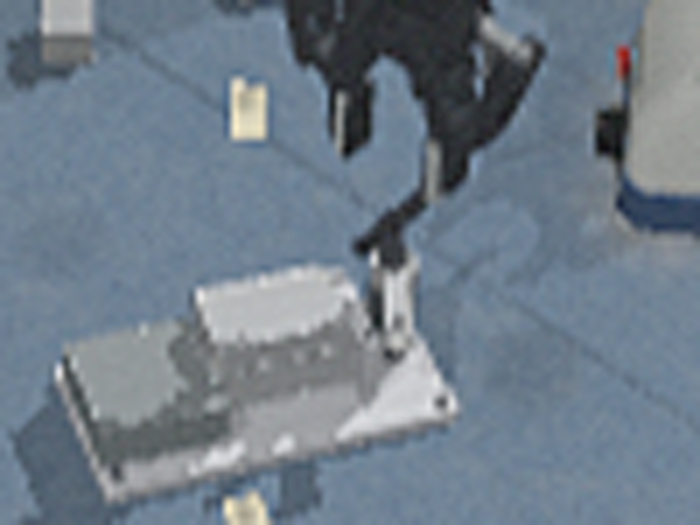

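The block lies home in the corner of stop and fence, at crop (275,305). The open fingers straddle the key bar, which is at (393,215). I'll descend and grip.

```bash
python3 -m jog '{"dp":[[0.0007,0.0013,0.01],[0.0007,0.0013,0.02],[0.0007,0.0013,0.03],[0.0007,0.0013,0.038],[0.0007,0.0013,0.043],[0.0007,0.0013,0.043]],"rotation":[[0,0,0.006],[0,0,0.006],[0,0,0.006],[0,0,0.006],[0,0,0.006],[0,0,0.006]]}' | grep -E "contact"; python3 -c "
from h import *
st()"
```

```text
contact_force: [0.0, 0.3, 0.1]
t 24.88 jig [62.   0.2] z 0.0789 yyaw -0.783 F [0.  0.3 0.1] M [-0.02  0.02  0.04] gap 0.045 q [-0.26  0.98  0.36  1.55 -0.46  0.7  -0.48]
```

```bash
python3 -m jog '{"dp":[[0,0,0],[0,0,0],[0,0,0],[0,0,0],[0,0,0],[0,0,0]],"rotation":[[0,0,0],[0,0,0],[0,0,0],[0,0,0],[0,0,0],[0,0,0]]}' 0.008 20; python3 -c "
from h import *
st()"
```

```text
time: 25.62
position: [0.5994, 0.0251, 0.0459]
eef_rot: [[0.705, 0.709, 0.001], [0.709, -0.705, -0.0], [0.0, 0.0, -1.0]]
contact_force: [0.1, -0.1, 5.6]
finger_gap: 0.0089
grasp_force: 19.8
t 25.62 jig [62.3  0.2] z 0.0794 yyaw -0.783 F [ 0.1 -0.1  5.6] M [-0.07 -0.01  0.04] gap 0.0089 q [-0.26  0.98  0.36  1.55 -0.46  0.7  -0.48]
```

```bash
python3 -m jog '{"dp":[[0,0,0],[0,0,0],[0,0,0.001],[0,0,0.002],[0,0,0.003],[0,0,0.003]],"rotation":[[0,0,0],[0,0,0],[0,0,0],[0,0,0],[0,0,0],[0,0,0]]}' 0.02 20 | grep contact; python3 -m jog '{"dp":[[0,0,0],[0,0,0],[0,0,0],[0,0,0]],"rotation":[[0,0,0],[0,0,0],[0,0,0],[0,0,0]]}' 0.008 20; python3 -c "
from h import *
st()"
```

```text
contact_force: [0.4, -0.1, 0.2]
time: 26.88
position: [0.5992, 0.025, 0.0427]
eef_rot: [[0.705, 0.709, 0.0], [0.709, -0.705, -0.0], [-0.0, 0.0, -1.0]]
contact_force: [1.0, -1.5, -0.7]
finger_gap: 0.0094
grasp_force: 19.5
t 26.88 jig [62.2  0.1] z 0.0762 yyaw -0.7831 F [ 1.  -1.5 -0.7] M [-0.31 -0.32 -0.05] gap 0.0094 q [-0.26  0.98  0.35  1.55 -0.47  0.69 -0.47]
```

```bash
python3 -m jog '{"dp":[[0,0,0.001],[0,0,0.001],[0,0,0.001],[0,0,0.001]],"rotation":[[0,0,0.1],[0,0,0.2],[0,0,0.3],[0,0,0.3]]}' | grep -E "contact|gap"; python3 -c "
from h import *
st();s=telemetry.sense();print(np.array(s['eef_rot']).T@s['contact_force'])"
```

```text
contact_force: [-3.6, -1.6, 15.0]
finger_gap: 0.0092
t 27.38 jig [62.3  0.2] z 0.076 yyaw -1.0846 F [-3.6 -1.6 15. ] M [-0.08  0.82 -0.  ] gap 0.0092 q [-0.3   1.    0.43  1.55 -0.57  0.72 -0.69]
[ -3.94262489  -0.32453158 -14.95704776]
```

```bash
python3 -m jog '{"dp":[[0,0,-0.0006],[0,0,-0.0006],[0,0,-0.0006],[0,0,-0.0006],[0,0,-0.0006]],"rotation":[[0,0,0.1],[0,0,0.2],[0,0,0.3],[0,0,0.4],[0,0,0.4]]}' | grep -E "gap"; python3 -c "
from h import *
st();s=telemetry.sense();print(np.array(s['eef_rot']).T@s['contact_force'])"
```

```text
finger_gap: 0.0093
t 28.0 jig [62.2  0.5] z 0.0761 yyaw -1.4844 F [-1.3  1.4  8.1] M [ 0.05  0.36 -0.09] gap 0.0093 q [-0.34  1.02  0.54  1.55 -0.69  0.76 -0.99]
[-1.19250409 -1.46119208 -8.14684958]
```

```bash
python3 -m jog '{"dp":[[0,0,0],[0,0,0],[0,0,0],[0,0,0],[0,0,0]],"rotation":[[0,0,0.08],[0,0,0.16],[0,0,0.24],[0,0,0.32],[0,0,0.32]]}' | grep -E "gap"; python3 -c "
from h import *
st();s=telemetry.sense();print(np.array(s['eef_rot']).T@s['contact_force'])"
```

```text
finger_gap: 0.0092
t 28.62 jig [62.2  0.6] z 0.0761 yyaw -1.8039 F [-1.6  1.4  8.5] M [ 0.28  0.34 -0.06] gap 0.0092 q [-0.38  1.04  0.62  1.55 -0.77  0.81 -1.24]
[-1.874272   -1.00402724 -8.50980792]
```

```bash
python3 -m jog '{"dp":[[0,0,0],[0,0,0],[0,0,0]],"rotation":[[0,0,0.08],[0,0,0.16],[0,0,0.16]]}' | grep -E "gap"; python3 -c "
from h import *
st();s=telemetry.sense();print(np.array(s['eef_rot']).T@s['contact_force'])"
```

```text
finger_gap: 0.0094
t 29.0 jig [62.3  0.7] z 0.0762 yyaw -1.964 F [-0.5  2.1  7.2] M [ 0.39  0.31 -0.04] gap 0.0094 q [-0.39  1.06  0.66  1.55 -0.82  0.83 -1.36]
[-1.25796958 -1.7115888  -7.14971678]
```

```bash
python3 -m jog '{"dp":[[0,0,0],[0,0,0],[0,0,0]],"rotation":[[0,0,0.04],[0,0,0.07],[0,0,0.07]]}' | grep -E "gap"; python3 -c "
from h import *
st()"
```

```text
finger_gap: 0.009
t 29.38 jig [62.3  0.7] z 0.0762 yyaw -2.0331 F [-1.2  1.9  7.1] M [0.38 0.28 0.03] gap 0.009 q [-0.4   1.06  0.68  1.55 -0.83  0.84 -1.42]
```

```bash
python3 -m jog '{"dp":[[0,0,0],[0,0,0],[0,0,0]],"rotation":[[0,0,0.02],[0,0,0.04],[0,0,0.04]]}' | grep -E "gap"; python3 -c "
from h import *
st()"
```

```text
finger_gap: 0.009
t 29.75 jig [62.3  0.7] z 0.0762 yyaw -2.0726 F [-0.7  1.1  7.9] M [0.34 0.3  0.3 ] gap 0.009 q [-0.4   1.06  0.69  1.55 -0.84  0.84 -1.45]
```

```bash
python3 -m jog '{"dp":[[0,0,0],[0,0,0],[0,0,0]],"rotation":[[0,0,0.02],[0,0,0.04],[0,0,0.04]]}' | grep -E "gap"; python3 -c "
from h import *
st()"
```

```text
finger_gap: 0.0096
t 30.12 jig [62.3  0.7] z 0.0762 yyaw -2.1123 F [-1.   0.7  7.7] M [0.36 0.27 0.57] gap 0.0096 q [-0.41  1.07  0.7   1.55 -0.85  0.85 -1.48]
```

```bash
python3 -m jog '{"dp":[[0,0,0],[0,0,0],[0,0,0]],"rotation":[[0,0,0.02],[0,0,0.04],[0,0,0.04]]}' | grep -E "gap"; python3 -c "
from h import *
st()"
```

```text
finger_gap: 0.0092
t 30.5 jig [62.3  0.7] z 0.0762 yyaw -2.152 F [-1.6  1.3  7.9] M [0.29 0.3  0.79] gap 0.0092 q [-0.41  1.07  0.71  1.55 -0.86  0.85 -1.52]
```

The torque climbs steadily from the expected stop angle, so the key is on its stop. I'll release and lift clear.

```bash
python3 -m jog '{"dp":[[0,0,0],[0,0,0],[0,0,0],[0,0,0],[0,0,-0.01],[0,0,-0.03],[0,0,-0.06],[0,0,-0.1],[0,0,-0.15],[0,0,-0.15]],"rotation":[[0,0,0],[0,0,0],[0,0,0],[0,0,0],[0,0,0],[0,0,0],[0,0,0],[0,0,0],[0,0,0],[0,0,0]]}' 0.045| grep -E "contact|gap"; python3 - <<'E'
from h import *
st();s=vision.read_camera("scene");t=vision.read_camera("top")
g=lambda f,r,q:cv2.resize(f[r:r+60,q:q+90],None,fx=6,fy=6,interpolation=cv2.INTER_CUBIC)
cv2.imwrite("pics/fin.png",np.hstack([g(s["frame"],180,295)])) ; cv2.imwrite("pics/fint.png",t["frame"])
E
```

```text
contact_force: [1.5, 0.1, -0.4]
finger_gap: 0.045
t 31.75 jig [63.1 -0.7] z 0.2304 yyaw -2.1533 F [ 1.5  0.1 -0.4] M [ 0.04  0.01 -0.01] gap 0.045 q [-0.45  0.89  0.85  1.41 -0.69  1.15 -1.66]
```

View pics/fin.png

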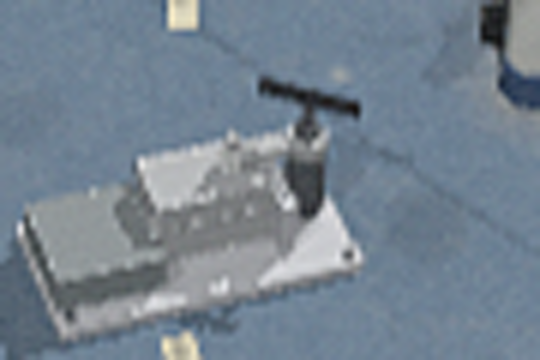

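```bash
python3 -c "
from h import *
print(ctrl.hand_in())"
```

```text
the job is handed in; nothing more can be done
None
```

The job is handed in: wrist forces and the last scene picture show the block home against stop and fence, the key at its stop with the finger over the block, and the gripper clear, but flushness was not measured separately, one rail touch reached about 79 N at the fingertips, and I viewed 12 pictures, two over your limit of 10.

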